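# Press a cork polishing wheel flat under the ring weight

### The job

Put the tan cork polishing wheel to press on the green stand: slip it over the stand's steel post so that it lies flat on the plate, then slip the brass ring weight over the same post so that it rests flat on the cork wheel. Set both down without dropping them, and leave the black rubber wheel where it is.

Things in the scene. Friction and masses are not known exactly. Their poses are not given: they have to be found in the camera images.
- press_stand: pressing stand, screwed to the bench so that it cannot move: a green round plate 80 mm across and 8 mm thick with an upright steel post at its centre, 14 mm in diameter, its tip tapered over the last 10 mm to 6 mm and standing 56 mm above the bench. Origin on the post's axis at bench level, z up; plate top 8 mm above the origin
- cork_wheel: tan cork polishing wheel with an aluminium-lined hole right through it, lying flat on the bench: 60 mm outside diameter, 31 mm hole, 28 mm thick, about 70 g. Origin at the centre of its underside, z along its axis, up. Can be gripped across its outside
- ring_weight: bright yellow brass ring weight, a plain upright cylinder with two dark grooves and a hole right through it, standing on the bench: 48 mm outside diameter, 30 mm hole, 40 mm high, about 370 g. Origin at the centre of its underside, z along its axis, up. Can be gripped across its outside
- rubber_wheel: black rubber polishing wheel, a bystander of the same shape as the cork wheel: 60 mm outside diameter, 31 mm hole, 28 mm thick. Origin at the centre of its underside, z up

How it is judged (in metres and radians):
On the way, in this order (a step that is already met when the one before it is completed fails the run):
1. the cork wheel lies flat on the stand's plate, round the post, let go (z of cork_wheel in the frame of press_stand below 0.013 m and horizontal distance between cork_wheel and press_stand below 0.013 m and angle between cork_wheel's own z axis and vertical below 0.17 rad and contact force between the fingers and cork_wheel below 0.1 N), for 0.2 s.
2. the ring weight rests flat on the cork wheel, round the post, let go (z of cork_wheel in the frame of press_stand below 0.013 m and horizontal distance between each of cork_wheel, ring_weight and press_stand below 0.013 m and angle between each of cork_wheel, ring_weight's own z axis and vertical below 0.17 rad and z of ring_weight in the frame of press_stand below 0.041 m and z of ring_weight in the frame of cork_wheel above 0.023 m and contact force between the fingers and ring_weight below 0.1 N), for 0.2 s.
At the end, for the whole second after the job is handed in: The cork wheel lies on the plate round the post and the ring weight on the wheel round the same post: each underside within 5 mm of what it rests on, each axis within 13 mm of the post's, each tilted less than 10 degrees, both let go and at rest (z of cork_wheel in the frame of press_stand below 0.013 m and horizontal distance between each of cork_wheel, ring_weight and press_stand below 0.013 m and angle between each of cork_wheel, ring_weight's own z axis and vertical below 0.17 rad and z of ring_weight in the frame of press_stand below 0.041 m and z of ring_weight in the frame of cork_wheel above 0.023 m and linear speed of each of cork_wheel, ring_weight below 0.02 m/s); the robot touches nothing.
It fails at once if the cork wheel is dropped (falls free for more than about 30 mm) (linear speed of cork_wheel above 0.8 m/s and contact force between the fingers and cork_wheel below 0.1 N).
It fails at once if the ring weight is dropped (falls free for more than about 30 mm) (linear speed of ring_weight above 0.8 m/s and contact force between the fingers and ring_weight below 0.1 N).
It fails at once if the black rubber wheel is moved by more than 40 mm (distance of rubber_wheel from where it was at the start of the episode above 0.04 m).
It also fails if it takes over 42 s, if anything falls off the work surface, if the arm or the gripper's body presses on something with over 40 N, if the wrist force passes 120 N, or if a joint passes its speed limit or range.

### The arm

A 6-joint arm with a two-finger parallel gripper is mounted at the origin on a cart in front of the work surface, level with it; the furniture and walls round the work are solid. World frame = base frame: x ahead of the robot, y to its left, z up, the work surface at z = 0. Lengths are in mm, angles in rad, forces in N, time in s.
With the tool pointing down it reaches from about 425 to 925 mm from the base axis. Payload 12.5 kg.
Tool frame: the origin (TCP) lies on the centre line of the jaws, within the pads' length; the fingertips stand 8 mm ahead of it and the grasp point (between the pads) lies 11 mm behind it; z points along the fingers, x is the direction in which the jaws open and shut, and the axes are right-handed (so a half turn about z gives the same grasp; the last joint's range is limited). The gripper opens to 85 mm and grips with 20 to 120 N. Pads are 22 mm wide; open, the fingers measure 114 mm over their backs; the gripper's body (76 mm by 85 mm) begins 54 mm behind the grasp point. The pads swing forward as they close: fully open they stand 13 mm farther back than shut.
Start: joints at [-1.355, 0.491, 1.559, -0, 1.092, -0.106], TCP at [197.694, -592.926, 239.327] pointing down, gripper open.
Joint ranges: [-3.1, 3.1], [-0.84, 2.19], [0.05, 2.79], [-1.13, 4.28], [0.06, 2.93], [-2.69, 2.69]. Speed limits (rad/s): [2.22, 2.22, 2.79, 3.14, 3.14, 3.14].

### API

Orientations are given as [roll, pitch, yaw] about the fixed x, y, z axes, in that order (R = Rz(yaw) Ry(pitch) Rx(roll)).
In Python, from plant import env, capture, get_calibration, job_done gives the robot as it stands.
- The arm moves only by the shell command python3 -m jog 'ROWS'. ROWS is JSON, a list of rows, each an object of numbers: "ax", "ay", "az": the turn, a rotation vector about the tool's x, y, z in rad; "dx", "dy", "dz": the shift along the tool's x, y, z in cm; "claw": the opening, from 0 (shut) to 1 (fully open). A call has 1 to 12 rows; each row shifts and turns the pose as measured when the row begins, along the tool's axes as they then stand; what a row does not reach is not made up. A row lasts 1/10 s, in which the tool goes at most 50 mm and 8.59 degrees, less where a joint would pass 70% of its speed; a pose out of reach is approached as far as the arm can. A call with a gripper value outside its range is refused whole. The fingers move at their own pace and stop on an object; the grip force is fixed at half the most. Time passes only in rows, so rows that do not move let the fingers close. It gives the time, the measured TCP pose, the force and the opening at its end, in the units of the state.
- env.get_state(): the state, without advancing time (a new reading comes with each control period).
- capture(name): name is "side" or "top" or "wrist"; returns the picture (420x560x3 uint8, blue, green, red); there is no depth.
- get_calibration(name): a dict with "K" (3x3 intrinsics, pixels), "world_from_camera" (4x4, takes a point from camera to world coordinates). Camera axes: x right, y down, z forward; pixel columns grow to the right and rows downward; lengths in mm; the calibration is good to about 2 mm. A picture is of the moment at which its call begins: read the wrist's pose just before it. get_calibration takes no time and is no camera call; for the wrist camera it gives the pose at the moment of the call.
- job_done(): hands the job in, once; it reports no verdict.
The state is a dict: "time_s": time; "joint_positions": joint angles; "qd": joint speeds; "tau": joint torques, N m; "position": TCP position; "orientation": TCP orientation; "contact_force": force on the tool from outside, world axes, zero at the start; "ft_torque": the same for the moment, N m; "gripper_width": opening from 0.0 (shut) to 1.0 (fully open).
Only numpy, scipy, OpenCV 4.12 (cv2) and the standard library are available. Lean on these libraries where they do the work, as an engineer would, in place of code of your own. Each camera call takes 0.05 s, during which the arm holds its last target.

## Working session

There is one attempt and no reset: what is moved stays moved. The work goes in short steps, Python scripts to look and compute and a shell command to move; the robot and the scene stay as the last step left them, time stands still between calls to the robot, and variables do not carry over. Pictures are saved under pics/ and viewed, and the job is handed in when it is done.

```bash
ls; mkdir -p pics; python3 - <<'E'
from plant import env, capture, get_calibration
import cv2
print(env.get_state())
for n in ["side","top"]:
    im=capture(n); cv2.imwrite(f"pics/{n}0.png",im); c=get_calibration(n); print(n,c)
E
```

```text
pics
{'time_s': 0.0, 'joint_positions': array([-1.35461998e+00,  4.91583811e-01,  1.55944421e+00,  8.23053738e-06,
        1.09169634e+00, -1.05602946e-01]), 'qd': array([-0.00272971,  0.00165518, -0.00138742, -0.00124714,  0.00034462,
        0.00012039]), 'tau': array([-4.48651026e-04, -6.18446231e+01, -2.61594450e+01, -7.14574571e-05,
        4.06226449e-03, -1.51341885e-05]), 'position': array([ 197.63518219, -592.70589757,  238.71447141]), 'orientation': array([-3.14146611e+00,  1.12462763e-03, -1.24902076e+00]), 'contact_force': array([ 0.28939193, -0.48058079,  0.49941408]), 'ft_torque': array([ 0.01738557,  0.028471  , -0.02796788]), 'gripper_width': 0.9992273446345771}
side {'K': array([[457.61088016,   0.        , 280.86090287],
       [  0.        , 457.61088016, 210.22124946],
       [  0.        ,   0.        ,   1.        ]]), 'world_from_camera': array([[ 1.94549767e-01,  7.63423737e-01, -6.15901441e-01,
         1.04676595e+03],
       [ 9.80887944e-01, -1.49471580e-01,  1.24567607e-01,
        -4.37068931e+02],
       [ 3.03810699e-03, -6.28364897e-01, -7.77912801e-01,
         6.91191055e+02],
       [ 0.00000000e+00,  0.00000000e+00,  0.00000000e+00,
         1.00000000e+00]])}
top {'K': array([[397.32054066,   0.        , 284.71966944],
       [  0.        , 397.32054066, 212.30916364],
       [  0.        ,   0.        ,   1.        ]]), 'world_from_camera': array([[-1.95773392e-02, -9.94678530e-01,  1.01150131e-01,
         4.69210645e+02],
       [-9.99804386e-01,  1.97615304e-02,  8.19182643e-04,
        -3.46635164e+02],
       [-2.81370477e-03, -1.01114307e-01, -9.94870836e-01,
         8.70779095e+02],
       [ 0.00000000e+00,  0.00000000e+00,  0.00000000e+00,
         1.00000000e+00]])}
```

View pics/top0.png

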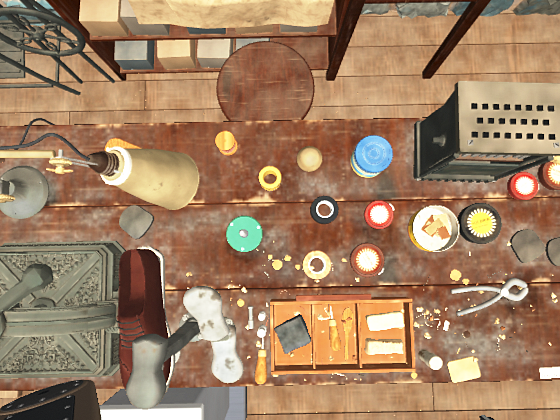

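View pics/side0.png

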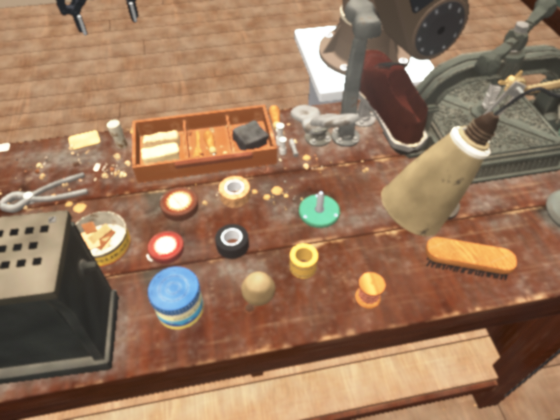

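The top view shows the green stand at about (244,234), the brass ring at (270,178), the black wheel at (324,209) and the cork wheel at (317,264). In the side view they are at (320,210), (304,261), (232,241) and (234,188). Next I'll measure them.

```bash
cat > h.py <<'E'
import numpy as np, cv2
from plant import env, capture, get_calibration
def ray(c,u,v,z):
    K=np.array(c["K"]);T=np.array(c["world_from_camera"])
    d=T[:3,:3]@np.linalg.solve(K,[u,v,1.]);o=T[:3,3]
    return o+d*(z-o[2])/d[2]
def proj(c,p):
    K=np.array(c["K"]);T=np.array(c["world_from_camera"])
    q=K@(T[:3,:3].T@(np.array(p,float)-T[:3,3]));return q[:2]/q[2]
E
python3 - <<'E'
from h import *
for n,pts in [("top",dict(stand=(244,234),ring=(270,178),rub=(324,209),cork=(317,264))),("side",dict(stand=(320,210),ring=(304,250),rub=(232,236),cork=(234,187)))]:
    c=get_calibration(n)
    for k,z in dict(stand=8,ring=40,rub=28,cork=28).items(): print(n,k,ray(c,*pts[k],z).round(1))
    im=cv2.imread(f"pics/{n}0.png")
    x0,y0,w,h=(215,155,140,130) if n=="top" else (200,165,160,130)
    cv2.imwrite(f"pics/{n}0z.png",cv2.resize(im[y0:y0+h,x0:x0+w],None,fx=4.5,fy=4.5,interpolation=cv2.INTER_CUBIC))
E
```

```text
top stand [ 511.4 -256.6    8. ]
top ring [ 627.4 -316.2   40. ]
top rub [ 560.3 -429.9   28. ]
top cork [ 444.3 -411.7   28. ]
side stand [ 519.8 -253.8    8. ]
side ring [ 624.5 -311.    40. ]
side rub [ 562.9 -427.8   28. ]
side cork [ 447.4 -408.9   28. ]
```

View pics/top0z.png

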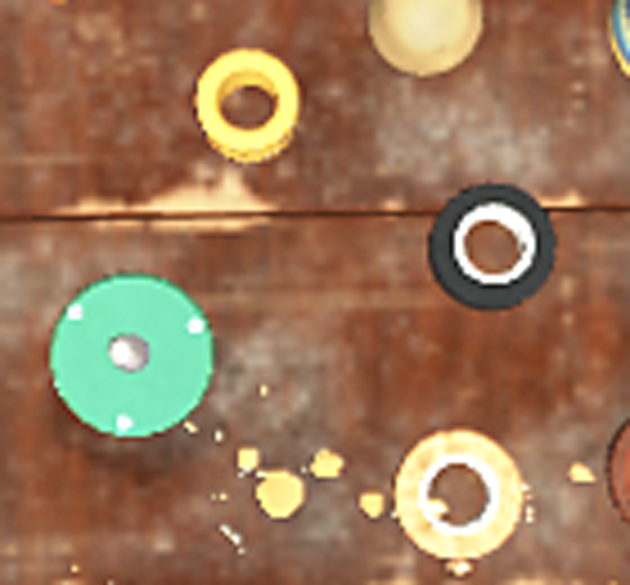

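View pics/side0z.png

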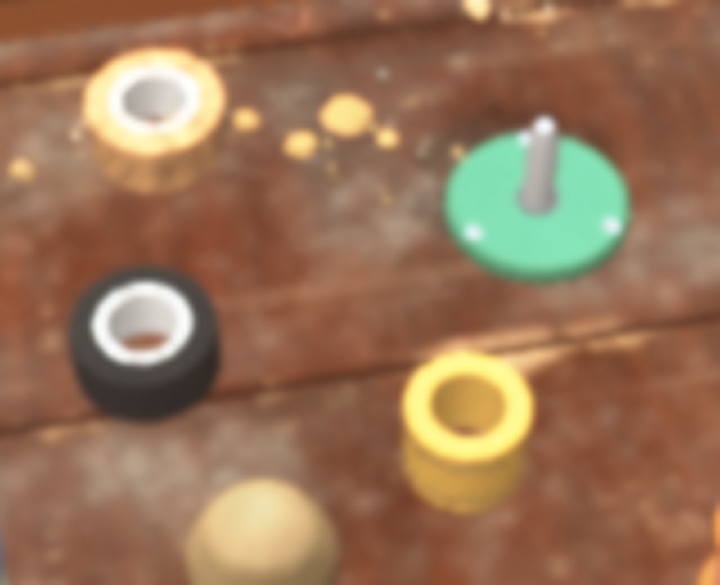

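```bash
python3 - <<'E'
from h import *
ct,cs=get_calibration("top"),get_calibration("side")
def P(c):
    T=np.linalg.inv(np.array(c["world_from_camera"]));return np.array(c["K"])@T[:3]
def tri(a,b):
    X=cv2.triangulatePoints(P(ct),P(cs),np.array(a,float).reshape(2,1),np.array(b,float).reshape(2,1));X=(X[:3]/X[3]).ravel()
    print(X.round(1), "err", (proj(ct,X)-a).round(1),(proj(cs,X)-b).round(1)); return X
tri((198,182),(385,190)) # lamp lower rim left
tri((125,165),(470,140)) # lamp neck
tri((140,250),(412,140))
tri((150,375),(362,12))
tri((205,300),(310,118))
def ell(m):
    cs_,_=cv2.findContours(m,cv2.RETR_EXTERNAL,cv2.CHAIN_APPROX_NONE);k=max(cs_,key=cv2.contourArea);return cv2.fitEllipse(cv2.convexHull(k))
for n,c in (("top",ct),("side",cs)):
    im=cv2.imread(f"pics/{n}0.png");hsv=cv2.cvtColor(im,cv2.COLOR_BGR2HSV)
    g=cv2.inRange(hsv,(70,80,80),(95,255,255));e=ell(g);print(n,"stand",e,ray(c,*e[0],8).round(1))
# circle-edge average of cork/ring in top (zoom reading)
for k,(u,v),z in (("cork",(459,495),28),("ring",(248,101),40),("rub",(492,246),28),("cork_hole",(458,494),28)):
    print(k,ray(ct,215+u/4.5-.4,155+v/4.5-.4,z).round(1))
for k,(u,v),z in (("cork",(155,101),28),("ring",(468,406),40),("rub",(144,320),28),("tip",(545,122),56)):
    print("side",k,ray(cs,200+u/4.5-.4,165+v/4.5-.4,z).round(1))
print("base px top",proj(ct,(250,-125,0)),proj(ct,(250,-125,300)))
E
```

```text
[ 604.2 -181.7  143.5] err [-2.4 -0.7] [-2.2  0.3]
[618.3 -81.8 244.2] err [-5.8 -2.3] [-5.1  0.9]
[478.8 -75.3 120.6] err [1.6 0.4] [ 1.2 -0.2]
[ 298.7 -142.7  276.8] err [-3.  -0.9] [-1.9  0.2]
[ 385.4 -225.8  126. ] err [16.2 -0.3] [11.1 -2.8]
top stand ((243.834716796875, 233.42437744140625), (35.52179718017578, 35.78711700439453), 46.056732177734375) [ 512.6 -256.3    8. ]
side stand ((318.7646789550781, 210.0963897705078), (30.90222930908203, 39.1894645690918), 94.90509796142578) [ 519.5 -256.2    8. ]
cork [ 443.  -410.8   28. ]
ring [ 629.5 -315.6   40. ]
rub [ 559.8 -429.7   28. ]
cork_hole [ 443.5 -410.4   28. ]
side cork [ 447.5 -408.8   28. ]
side ring [ 634.  -313.9   40. ]
side rub [ 562.1 -428.4   28. ]
side tip [ 514.9 -254.6   56. ]
base px top [183.61551509 358.41113999] [127.72011405 416.21598001]
```

The stand is at about (514,-256), cork (445,-410), ring (631,-315) and rubber wheel (561,-429). An iron shoe last stands at about (299,-143) and is roughly 277 mm tall. It lies under the line from the base to the stand, so I need to check how high the forearm passes there. First I'll turn the tool to yaw 0.

```bash
python3 -m jog '[{"az":-0.14},{"az":-0.14},{"az":-0.14},{"az":-0.14},{"az":-0.14},{"az":-0.14},{"az":-0.14},{"az":-0.14},{"az":-0.129},{}]'; python3 -c "
from h import *
s=env.get_state();print(s['joint_positions'].round(4),s['position'].round(1),s['orientation'].round(4))"
```

```text
[-1.3546  0.4915  1.5594  0.      1.0917 -0.1056] [ 197.6 -592.7  238.8] [-3.1414e+00  1.0000e-03 -1.2491e+00]invalid input
```

```bash
python3 -m jog '[{"az":-0.14},{"az":-0.14},{"az":-0.14},{"az":-0.14},{"az":-0.14},{"az":-0.14},{"az":-0.14},{"az":-0.14},{"az":-0.129},{"dz":0}]'; python3 -c "
from h import *
s=env.get_state();print(s['joint_positions'].round(4),s['position'].round(1),s['orientation'].round(4))"
```

```text
[-1.3546  0.4915  1.5594  0.      1.0917 -0.1056] [ 197.6 -592.7  238.8] [-3.1414e+00  1.0000e-03 -1.2491e+00]invalid input
```

```bash
python3 -m jog '[{"ax":0,"ay":0,"az":-0.14,"dx":0,"dy":0,"dz":0,"claw":1}]'; python3 -c "
from h import *
s=env.get_state();print(s['joint_positions'].round(4),s['position'].round(1),s['orientation'].round(4))"
```

```text
time_s: 0.2
position: [197.6, -592.6, 238.4]
orientation: [-3.141, 0.002, -1.108]
contact_force: [-0.0, -1.0, 0.1]
gripper_width: 1.0
[-1.3546  0.492   1.5597  0.      1.0917 -0.2464] [ 197.6 -592.6  238.4] [-3.1411e+00  1.8000e-03 -1.1082e+00]
```

```bash
python3 -m jog '[{"ax":0,"ay":0,"az":-0.14,"dx":0,"dy":0,"dz":0,"claw":1},{"ax":0,"ay":0,"az":-0.14,"dx":0,"dy":0,"dz":0,"claw":1},{"ax":0,"ay":0,"az":-0.14,"dx":0,"dy":0,"dz":0,"claw":1},{"ax":0,"ay":0,"az":-0.14,"dx":0,"dy":0,"dz":0,"claw":1},{"ax":0,"ay":0,"az":-0.14,"dx":0,"dy":0,"dz":0,"claw":1},{"ax":0,"ay":0,"az":-0.14,"dx":0,"dy":0,"dz":0,"claw":1},{"ax":0,"ay":0,"az":-0.14,"dx":0,"dy":0,"dz":0,"claw":1},{"ax":0,"ay":0,"az":-0.128,"dx":0,"dy":0,"dz":0,"claw":1}]'; python3 -c "
from h import *
s=env.get_state();print(s['joint_positions'].round(4),s['position'].round(1),s['orientation'].round(4))"
```

```text
time_s: 1.0
position: [197.3, -591.4, 235.3]
orientation: [-3.134, 0.001, 0.047]
contact_force: [1.0, -0.8, 0.1]
gripper_width: 1.001
[-1.3546  0.4953  1.5627 -0.      1.0917 -1.4017] [ 197.3 -591.4  235.3] [-3.1337e+00  1.4000e-03  4.7100e-02]
```

```bash
python3 -m jog '[{"ax":0,"ay":0,"az":0,"dx":4,"dy":-3,"dz":0,"claw":1},{"ax":0,"ay":0,"az":0,"dx":4,"dy":-3,"dz":0,"claw":1},{"ax":0,"ay":0,"az":0,"dx":4,"dy":-3,"dz":0,"claw":1},{"ax":0,"ay":0,"az":0,"dx":4,"dy":-3,"dz":0,"claw":1},{"ax":0,"ay":0,"az":0,"dx":4,"dy":-3,"dz":0,"claw":1}]'; python3 -c "
from h import *
s=env.get_state();print(s['joint_positions'].round(4),s['position'].round(1),s['orientation'].round(4))
cv2.imwrite('pics/w1.png',capture('wrist'));cv2.imwrite('pics/s1.png',capture('side'))"
```

```text
time_s: 1.5
position: [388.0, -431.9, 233.9]
orientation: [-3.132, 0.003, 0.045]
contact_force: [1.2, -0.8, 1.5]
gripper_width: 0.994
[-0.9539  0.4368  1.6712  0.0035  1.0436 -1.0002] [ 388.  -431.9  233.9] [-3.1315e+00  2.9000e-03  4.4600e-02]
```

View pics/w1.png

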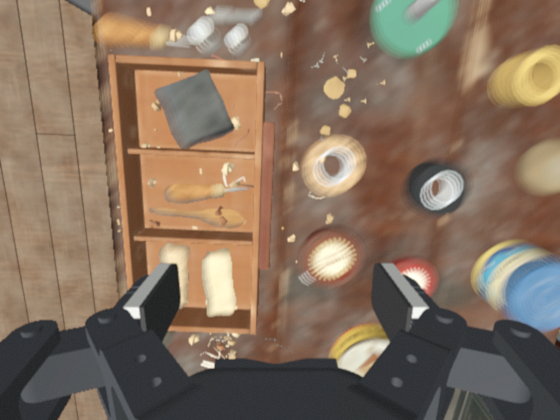

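View pics/s1.png

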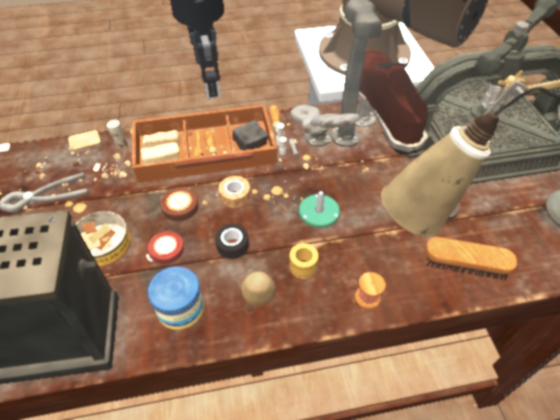

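The pictures are blurred by motion. In the wrist view the cork wheel is at about (334,165) and is clear of the tin and tray. I'll move above it and square up the tool.

```bash
python3 -m jog '[{"ax":-0.01,"ay":0,"az":0.045,"dx":3,"dy":-1.1,"dz":3,"claw":1},{"ax":0,"ay":0,"az":0,"dx":2.7,"dy":-1.1,"dz":4,"claw":1},{"ax":0,"ay":0,"az":0,"dx":0,"dy":0,"dz":0,"claw":1},{"ax":0,"ay":0,"az":0,"dx":0,"dy":0,"dz":0,"claw":1}]'; python3 -c "
from h import *
s=env.get_state();print(s['joint_positions'].round(4),s['position'].round(1),s['orientation'].round(4))
print(get_calibration('wrist'))
cv2.imwrite('pics/w2.png',capture('wrist'))"
```

```text
time_s: 2.0
position: [448.7, -405.5, 162.2]
orientation: [3.14, 0.002, 0.005]
contact_force: [-0.7, -0.4, -0.1]
gripper_width: 1.0
[-0.8429  0.5472  1.6917 -0.0036  0.9028 -0.8461] [ 448.7 -405.5  162.2] [3.1398e+00 2.2000e-03 5.4000e-03]
{'K': array([[323.38572079,   0.        , 275.47750199],
       [  0.        , 323.38572079, 211.15042167],
       [  0.        ,   0.        ,   1.        ]]), 'world_from_camera': array([[ 9.99978511e-01,  6.44298173e-03, -1.21057252e-03,
         4.48456311e+02],
       [ 5.86275301e-03, -9.61527684e-01, -2.74645484e-01,
        -3.38037598e+02],
       [-2.93353483e-03,  2.74632485e-01, -9.61544795e-01,
         2.96981372e+02],
       [ 0.00000000e+00,  0.00000000e+00,  0.00000000e+00,
         1.00000000e+00]])}
```

View pics/w2.png

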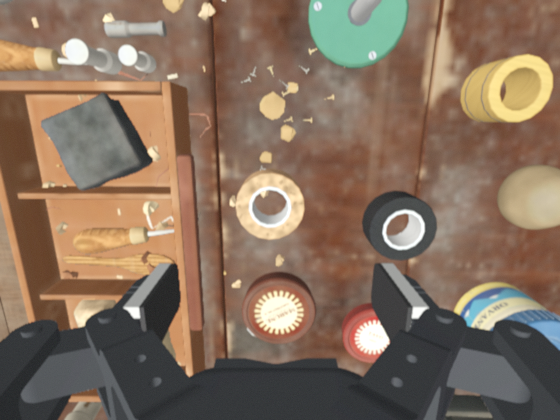

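```bash
python3 - <<'E'
from h import *
from scipy.optimize import least_squares
c=get_calibration("wrist")
for k,p,z in (("cork",(270,206),28),("corkhole",(270.5,207.5),28),("rub",(401,224),28),("ring",(524,89),40),("stand",(358,17),8)): print(k,ray(c,*p,z).round(1))
d=np.array([[.4915,1.5594,197.6,-592.7,238.8],[.4953,1.5627,197.3,-591.4,235.3],[.4368,1.6712,388,-431.9,233.9],[.5472,1.6917,448.7,-405.5,162.2]])
off=[-1.3546,-1.3546,-.9539,-.8429]
for q,o in zip(d,off):
    print("along,lat",np.cos(o)*q[2]+np.sin(o)*q[3],-np.sin(o)*q[2]+np.cos(o)*q[3])
al=np.array([np.cos(o)*q[2]+np.sin(o)*q[3] for q,o in zip(d,off)])
f=lambda p:np.r_[p[0]+p[1]*np.sin(d[:,0])+p[2]*np.sin(d[:,0]+d[:,1])-al, p[3]+p[1]*np.cos(d[:,0])+p[2]*np.cos(d[:,0]+d[:,1])-d[:,4]]
r=least_squares(f,[0,450,450,0]);print(r.x,r.fun.round(1))
E
```

```text
cork [ 443.  -410.1   28. ]
corkhole [ 443.4 -411.5   28. ]
rub [ 557.4 -425.7   28. ]
ring [ 632.2 -315.6   40. ]
stand [ 512.3 -260.     8. ]
along,lat 621.2905909055357 65.85629546406544
along,lat 619.9564994875495 65.8421502014016
along,lat 576.7517402036918 66.6261222945862
along,lat 601.2567772366664 65.20910846636184
[ -5.34058017 556.68323113 406.52109632 -63.05990134] [-3.3 -1.5  2.7  2.2  1.2  1.1 -0.6 -1.7]
```

In the wrist picture the cork hole is at about (270,207), which agrees with the top view to within 1 mm at (443.3,-410.7). The fitted arm links put the elbow far above the shoe last, so the stand is reachable. Going down.

```bash
python3 -m jog '[{"ax":0.0,"ay":0,"az":0.005,"dx":-0.5,"dy":0.5,"dz":3.5,"claw":1},{"ax":0,"ay":0,"az":0,"dx":0,"dy":0,"dz":3.5,"claw":1},{"ax":0,"ay":0,"az":0,"dx":0,"dy":0,"dz":3,"claw":1},{"ax":0,"ay":0,"az":0,"dx":0,"dy":0,"dz":0,"claw":1},{"ax":0,"ay":0,"az":0,"dx":0,"dy":0,"dz":0,"claw":1}]'; python3 -c "
from h import *
c=get_calibration('wrist')
cv2.imwrite('pics/w3.png',capture('wrist'));print(proj(c,(443.3,-410.7,28)))"
```

```text
time_s: 2.55
position: [441.0, -417.2, 66.6]
orientation: [3.132, -0.004, -0.005]
contact_force: [-0.1, -1.2, -0.1]
gripper_width: 1.0
[279.53332019 229.94841285]
```

View pics/w3.png

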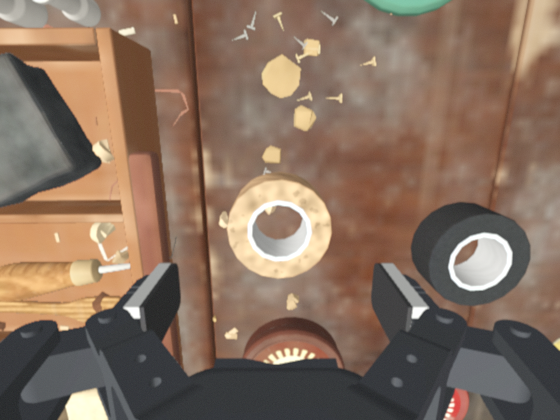

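The cork is at (279,230), exactly where predicted. I'll correct the small drift and finish descending.

```bash
python3 -m jog '[{"ax":0.009,"ay":0.0,"az":-0.005,"dx":0.2,"dy":-0.65,"dz":1.5,"claw":1},{"ax":0,"ay":0,"az":0,"dx":0,"dy":0,"dz":1.5,"claw":1},{"ax":0,"ay":0,"az":0,"dx":0,"dy":0,"dz":0,"claw":1},{"ax":0,"ay":0,"az":0,"dx":0,"dy":0,"dz":0,"claw":1}]'
```

```text
time_s: 3.0
position: [444.3, -411.7, 38.3]
orientation: [3.137, -0.008, -0.0]
contact_force: [-0.3, -0.9, -0.1]
gripper_width: 1.0
```

```bash
python3 -m jog '[{"ax":0.004,"ay":0.008,"az":0,"dx":-0.1,"dy":-0.1,"dz":1.2,"claw":1},{"ax":0,"ay":0,"az":0,"dx":0,"dy":0,"dz":1.2,"claw":1},{"ax":0,"ay":0,"az":0,"dx":0,"dy":0,"dz":0,"claw":1}]'
```

```text
time_s: 3.3
position: [443.7, -410.7, 12.7]
orientation: [3.141, -0.018, 0.0]
contact_force: [-0.1, 0.2, 0.1]
gripper_width: 1.001
```

```bash
python3 -m jog '[{"ax":0,"ay":-0.017,"az":0,"dx":0,"dy":0,"dz":0,"claw":1},{"ax":0,"ay":0,"az":0,"dx":0,"dy":0,"dz":0,"claw":0},{"ax":0,"ay":0,"az":0,"dx":0,"dy":0,"dz":0,"claw":0},{"ax":0,"ay":0,"az":0,"dx":0,"dy":0,"dz":0,"claw":0},{"ax":0,"ay":0,"az":0,"dx":0,"dy":0,"dz":0,"claw":0},{"ax":0,"ay":0,"az":0,"dx":0,"dy":0,"dz":0,"claw":0},{"ax":0,"ay":0,"az":0,"dx":0,"dy":0,"dz":0,"claw":0},{"ax":0,"ay":0,"az":0,"dx":0,"dy":0,"dz":0,"claw":0},{"ax":0,"ay":0,"az":0,"dx":0,"dy":0,"dz":0,"claw":0}]'
```

```text
time_s: 4.2
position: [444.0, -411.0, 13.1]
orientation: [3.14, 0.001, 0.0]
contact_force: [0.3, 0.7, -0.1]
gripper_width: 0.669
```

The opening is holding at 0.67, so something is gripped. Lifting.

```bash
python3 -m jog '[{"ax":0,"ay":0,"az":0,"dx":0,"dy":0,"dz":-2,"claw":0},{"ax":0,"ay":0,"az":0,"dx":0,"dy":0,"dz":-3,"claw":0},{"ax":0,"ay":0,"az":0,"dx":0,"dy":0,"dz":-4,"claw":0},{"ax":0,"ay":0,"az":0,"dx":0,"dy":0,"dz":-2,"claw":0},{"ax":0,"ay":0,"az":0,"dx":0,"dy":0,"dz":0,"claw":0},{"ax":0,"ay":0,"az":0,"dx":0,"dy":0,"dz":0,"claw":0}]'; python3 -c "
from h import *
c=get_calibration('wrist')
cv2.imwrite('pics/w4.png',capture('wrist'));cv2.imwrite('pics/t4.png',capture('top'))"
```

```text
time_s: 4.8
position: [443.5, -410.3, 125.2]
orientation: [-3.141, 0.003, 0.0]
contact_force: [-1.0, -0.1, -1.6]
gripper_width: 0.673
```

View pics/w4.png

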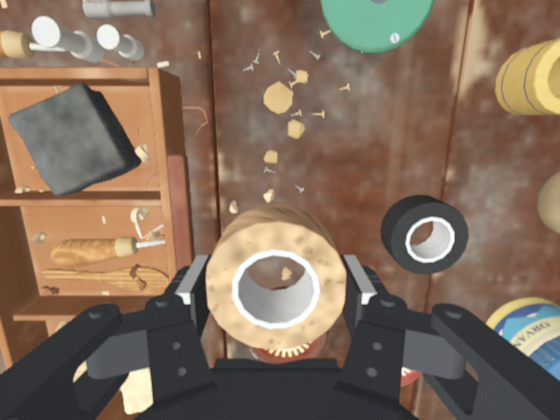

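View pics/t4.png

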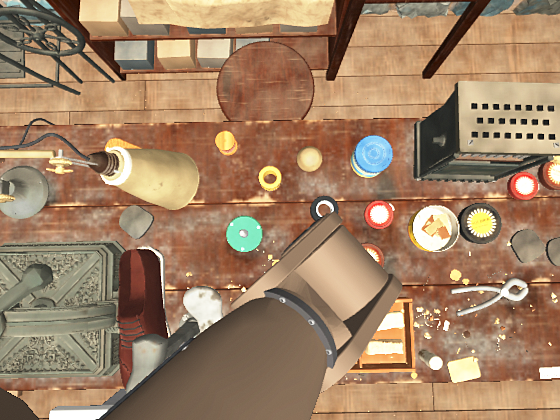

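The cork is gripped, with its hole at about (276,289) in the wrist view. The black wheel is still in place. Carrying it toward the stand.

```bash
python3 -m jog '[{"ax":0,"ay":0,"az":0,"dx":1.0,"dy":-2,"dz":0,"claw":0},{"ax":0,"ay":0,"az":0,"dx":1.5,"dy":-3.0,"dz":0,"claw":0},{"ax":0,"ay":0,"az":0,"dx":1.5,"dy":-3.0,"dz":0,"claw":0},{"ax":0,"ay":0,"az":0,"dx":0.8,"dy":-2,"dz":0,"claw":0},{"ax":0,"ay":0,"az":0,"dx":0.0,"dy":0,"dz":0,"claw":0},{"ax":0,"ay":0,"az":0,"dx":0,"dy":0,"dz":0,"claw":0}]'; python3 - <<'E'
from h import *
s=env.get_state();print(s['position'].round(1))
c=get_calibration('wrist')
im=capture('wrist');cv2.imwrite('pics/w5.png',im)
hsv=cv2.cvtColor(im,cv2.COLOR_BGR2HSV);g=cv2.inRange(hsv,(70,80,60),(95,255,255))
k=max(cv2.findContours(g,cv2.RETR_EXTERNAL,cv2.CHAIN_APPROX_NONE)[0],key=cv2.contourArea);h=cv2.convexHull(k)[:,0]
pts=np.array([ray(c,*p,8)[:2] for p in h])
from scipy.optimize import least_squares
r=least_squares(lambda p:np.hypot(*(pts-p[:2]).T)-40,[513,-256],loss='soft_l1');print(len(h),h.min(0),h.max(0),r.x,r.fun.round(1))
print(proj(c,(513,-256.5,8)),proj(c,(513,-256.5,56)))
E
```

```text
time_s: 5.5
position: [490.5, -306.1, 116.2]
orientation: [-3.132, 0.013, -0.001]
contact_force: [0.4, -0.4, -1.3]
gripper_width: 0.664
[ 490.5 -306.1  116.2]
39 [256  91] [360 196] [ 512.61089204 -257.25976672] [-0.7 -0.7 -0.7 -0.7 -0.7 -0.6 -0.8 -0.7 -0.7 -1.  -1.1 -1.3 -1.3 -1.6
 -1.7 -1.6 -1.9 -2.3 -2.2 -2.2 -2.2 -2.4 -2.6 -2.3 -2.2 -1.7 -1.8 -1.8
 -1.6 -1.4 -1.  -1.3 -0.9 -0.9 -0.8 -0.7 -0.6 -0.9 -0.8]
[308.15162083 145.51914087] [314.89419825 150.98476314]
```

View pics/w5.png

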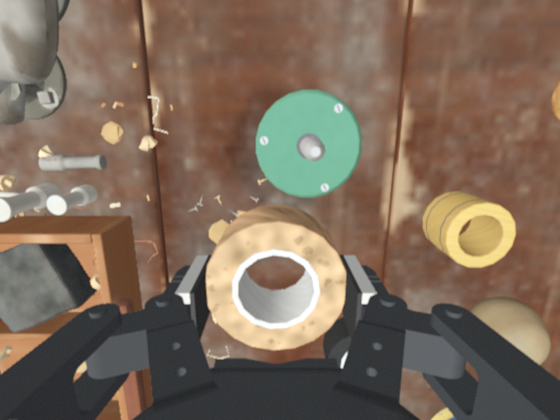

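The stand measures (512.6,-257), with the post at pixel (312,148). I'll check the cork's offset in the grip while moving over the post.

```bash
python3 -m jog '[{"ax":-0.009,"ay":0.012,"az":0,"dx":1.1,"dy":-2.4,"dz":0,"claw":0},{"ax":0,"ay":0,"az":0,"dx":1.0,"dy":-2.2,"dz":0.6,"claw":0},{"ax":0,"ay":0,"az":0,"dx":0,"dy":0,"dz":0,"claw":0},{"ax":0,"ay":0,"az":0,"dx":0,"dy":0,"dz":0,"claw":0}]'; python3 - <<'E'
from h import *
s=env.get_state();print(s['position'].round(1),s['orientation'].round(4))
c=get_calibration('wrist')
im=capture('wrist');cv2.imwrite('pics/w6.png',im);cv2.imwrite('pics/s6.png',capture('side')[100:320,150:430].repeat(2,0).repeat(2,1))
print(ray(c,276,289,s['position'][2]+15))
print("post tip px",proj(c,(512.6,-257,56)))
E
```

```text
time_s: 5.95
position: [510.5, -263.3, 108.5]
orientation: [-3.141, 0.002, -0.007]
contact_force: [-0.2, -0.9, -0.3]
gripper_width: 0.671
[ 510.5 -263.3  108.5] [-3.1407e+00  1.9000e-03 -6.9000e-03]
[ 510.52807102 -263.68659372  123.45930068]
post tip px [279.46014512 223.31821657]
```

View pics/w6.png

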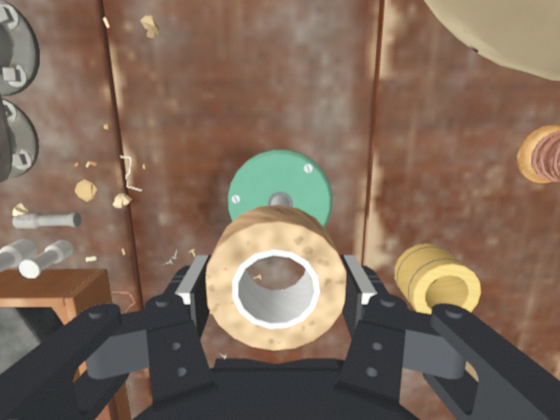

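View pics/s6.png

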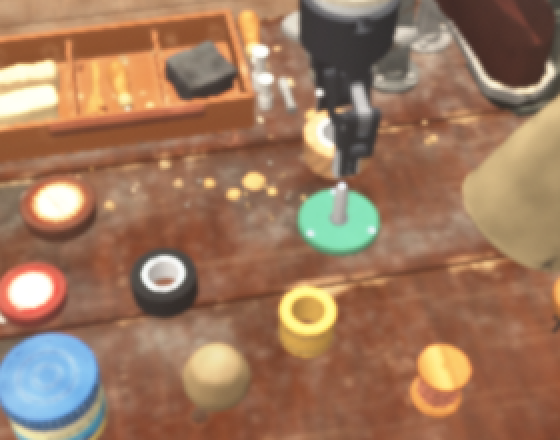

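```bash
python3 -m jog '[{"ax":0,"ay":0,"az":-0.006,"dx":0.2,"dy":-0.6,"dz":0.8,"claw":0},{"ax":0,"ay":0,"az":0,"dx":0,"dy":0,"dz":1,"claw":0},{"ax":0,"ay":0,"az":0,"dx":0,"dy":0,"dz":0,"claw":0},{"ax":0,"ay":0,"az":0,"dx":0,"dy":0,"dz":0,"claw":0}]'; python3 - <<'E'
from h import *
s=env.get_state();print(s['position'].round(1),s['orientation'].round(4))
im=capture('wrist');cv2.imwrite('pics/w7.png',im)
E
```

```text
time_s: 6.45
position: [511.6, -259.1, 88.7]
orientation: [-3.141, 0.002, -0.004]
contact_force: [-0.5, 0.9, -1.8]
gripper_width: 0.667
[ 511.6 -259.1   88.7] [-3.1408e+00  2.0000e-03 -3.7000e-03]
```

View pics/w7.png

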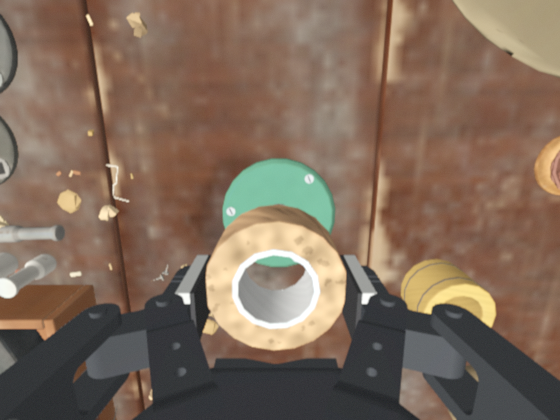

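The plate centre at column 278 lines up with the hole at 276. I'll shift the last 2 mm and lower until the post enters.

```bash
python3 -m jog '[{"ax":0,"ay":0,"az":0,"dx":0.1,"dy":-0.2,"dz":0.8,"claw":0},{"ax":0,"ay":0,"az":0,"dx":0,"dy":0,"dz":0.9,"claw":0},{"ax":0,"ay":0,"az":0,"dx":0,"dy":0,"dz":1.0,"claw":0},{"ax":0,"ay":0,"az":0,"dx":0,"dy":0,"dz":0,"claw":0}]'; python3 - <<'E'
from h import *
s=env.get_state();print(s['position'].round(1),s['orientation'].round(4))
im=capture('wrist');cv2.imwrite('pics/w8.png',im)
E
```

```text
time_s: 6.9
position: [512.7, -257.0, 59.5]
orientation: [-3.141, 0.002, -0.004]
contact_force: [0.3, -0.2, -1.7]
gripper_width: 0.668
[ 512.7 -257.    59.5] [-3.1409e+00  1.7000e-03 -3.8000e-03]
```

View pics/w8.png

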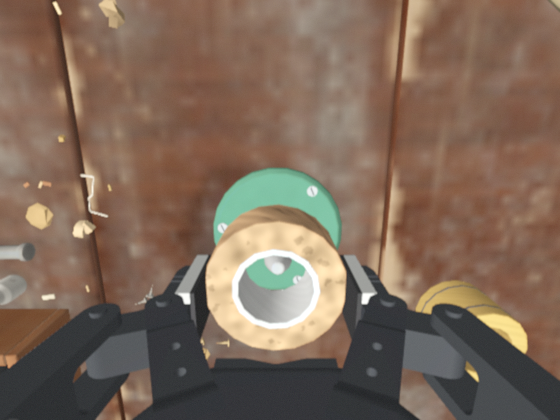

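The post tip is visible inside the hole at (278,266) with no contact force. Lowering further.

```bash
python3 -m jog '[{"ax":0,"ay":0,"az":0,"dx":0,"dy":0,"dz":1.0,"claw":0},{"ax":0,"ay":0,"az":0,"dx":0,"dy":0,"dz":1.0,"claw":0},{"ax":0,"ay":0,"az":0,"dx":0,"dy":0,"dz":1.0,"claw":0},{"ax":0,"ay":0,"az":0,"dx":0,"dy":0,"dz":0.4,"claw":0},{"ax":0,"ay":0,"az":0,"dx":0,"dy":0,"dz":0,"claw":0}]'
```

```text
time_s: 7.45
position: [512.8, -257.2, 22.9]
orientation: [-3.141, 0.001, -0.004]
contact_force: [0.0, -0.3, 0.1]
gripper_width: 0.673
```

```bash
python3 -m jog '[{"ax":0,"ay":0,"az":0,"dx":0,"dy":0,"dz":0.15,"claw":0},{"ax":0,"ay":0,"az":0,"dx":0,"dy":0,"dz":0,"claw":0}]'; python3 -m jog '[{"ax":0,"ay":0,"az":0,"dx":0,"dy":0,"dz":0.05,"claw":0},{"ax":0,"ay":0,"az":0,"dx":0,"dy":0,"dz":0,"claw":0}]'
```

```text
time_s: 7.65
position: [512.9, -257.2, 21.2]
orientation: [-3.141, 0.001, -0.004]
contact_force: [0.4, -0.1, -1.0]
gripper_width: 0.673
time_s: 7.85
position: [513.2, -257.4, 21.2]
orientation: [3.141, 0.0, -0.004]
contact_force: [0.4, -0.3, -1.3]
gripper_width: 0.664
```

```bash
python3 -m jog '[{"ax":0,"ay":0,"az":0,"dx":0,"dy":0,"dz":0,"claw":1},{"ax":0,"ay":0,"az":0,"dx":0,"dy":0,"dz":0,"claw":1},{"ax":0,"ay":0,"az":0,"dx":0,"dy":0,"dz":0,"claw":1},{"ax":0,"ay":0,"az":0,"dx":0,"dy":0,"dz":0,"claw":1},{"ax":0,"ay":0,"az":0,"dx":0,"dy":0,"dz":0,"claw":1},{"ax":0,"ay":0,"az":0,"dx":0,"dy":0,"dz":0,"claw":1}]'; python3 - <<'E'
from h import *
cv2.imwrite('pics/w9.png',capture('wrist'));
E
```

```text
time_s: 8.45
position: [513.5, -257.6, 22.1]
orientation: [3.141, -0.001, -0.004]
contact_force: [0.4, -1.1, -0.0]
gripper_width: 1.001
```

View pics/w9.png

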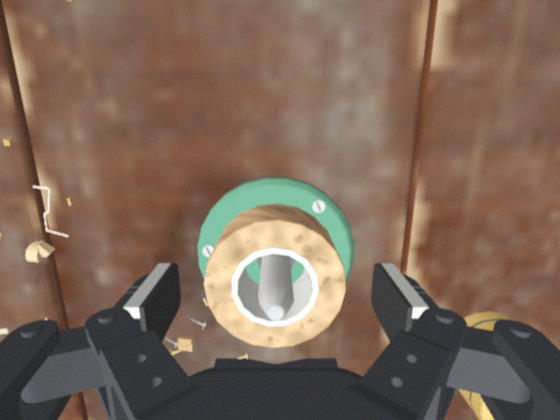

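The cork lies flat on the plate round the post (tip at (277,312)), and both fingers are clear. I'll rise straight up and go to the ring at about (631,-315).

```bash
python3 -m jog '[{"ax":0,"ay":0,"az":0,"dx":0,"dy":0,"dz":-2,"claw":1},{"ax":0,"ay":0,"az":0,"dx":0,"dy":0,"dz":-4,"claw":1},{"ax":0,"ay":0,"az":0,"dx":0,"dy":0,"dz":-4,"claw":1},{"ax":0,"ay":0,"az":0,"dx":0,"dy":0,"dz":-2,"claw":1},{"ax":0,"ay":0,"az":0,"dx":3,"dy":1.5,"dz":0,"claw":1},{"ax":0,"ay":0,"az":0,"dx":3,"dy":1.5,"dz":0,"claw":1},{"ax":0,"ay":0,"az":0,"dx":3,"dy":1.5,"dz":0,"claw":1},{"ax":0,"ay":0,"az":0,"dx":2,"dy":1,"dz":0,"claw":1},{"ax":0,"ay":0,"az":0,"dx":0,"dy":0,"dz":0,"claw":1},{"ax":0,"ay":0,"az":0,"dx":0,"dy":0,"dz":0,"claw":1}]'; python3 - <<'E'
from h import *
s=env.get_state();print(s['position'].round(1),s['orientation'].round(4))
c=get_calibration('wrist');print(proj(c,(631,-315,40)),proj(c,(631,-315,0)))
cv2.imwrite('pics/w10.png',capture('wrist'))
cv2.imwrite('pics/t10.png',capture('top'))
E
```

```text
time_s: 9.5
position: [625.8, -314.0, 147.0]
orientation: [3.142, 0.001, -0.004]
contact_force: [-0.1, -0.0, -0.5]
gripper_width: 1.0
[ 625.8 -314.   147. ] [ 3.1415e+00  6.0000e-04 -3.9000e-03]
[282.58774957 210.53429973] [281.70082954 198.42945888]
```

View pics/w10.png

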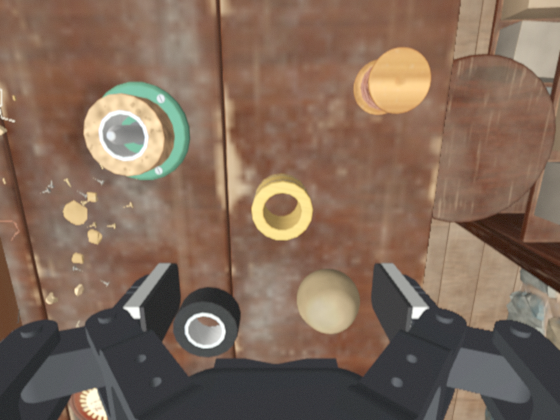

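View pics/t10.png

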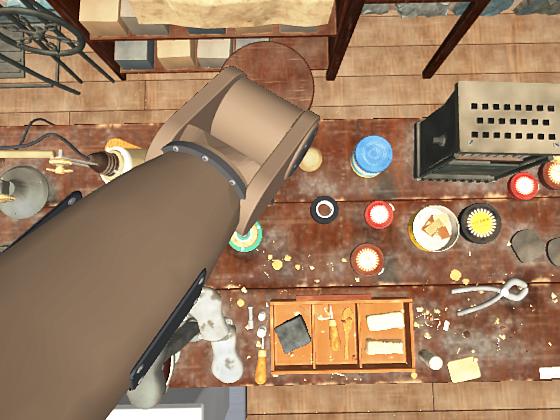

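The ring's top is at (282,210), which matches the prediction for (631,-315). The cork and stand look right and the rubber wheel hasn't moved. Descending halfway, then checking clearance to the lamp.

```bash
python3 -m jog '[{"ax":0,"ay":0,"az":-0.004,"dx":0.4,"dy":0.1,"dz":2.5,"claw":1},{"ax":0,"ay":0,"az":0,"dx":0,"dy":0,"dz":2.5,"claw":1},{"ax":0,"ay":0,"az":0,"dx":0,"dy":0,"dz":1,"claw":1},{"ax":0,"ay":0,"az":0,"dx":0,"dy":0,"dz":0,"claw":1},{"ax":0,"ay":0,"az":0,"dx":0,"dy":0,"dz":0,"claw":1}]'; python3 - <<'E'
from h import *
s=env.get_state();print(s['position'].round(1),s['orientation'].round(4))
c=get_calibration('wrist');print(proj(c,(631,-315,40)),proj(c,(631,-315,0)))
a=capture('wrist');b=capture('side')
cv2.imwrite('pics/w11.png',cv2.resize(np.hstack([a,b]),(800,300),interpolation=cv2.INTER_AREA))
E
```

```text
time_s: 10.1
position: [627.6, -314.0, 88.4]
orientation: [3.141, -0.001, 0.0]
contact_force: [-0.6, -0.1, -0.1]
gripper_width: 0.998
[ 627.6 -314.    88.4] [ 3.1408e+00 -7.0000e-04  0.0000e+00]
[281.44868359 236.87565792] [280.46697591 217.46667304]
```

View pics/w11.png

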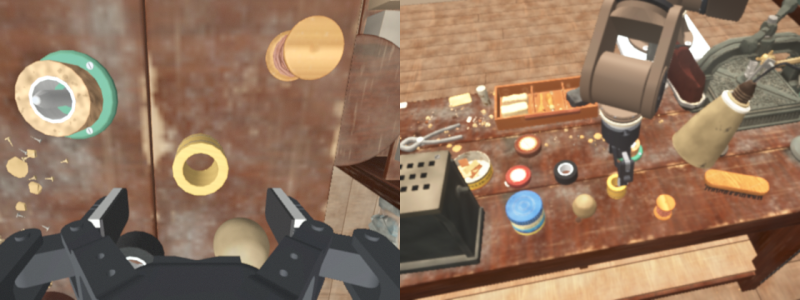

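Clearance to the lamp and ball is ample. The ring is centred at about (281,234). Going down to the grasp height.

```bash
python3 -m jog '[{"ax":0,"ay":0,"az":0,"dx":0.3,"dy":0,"dz":2,"claw":1},{"ax":0,"ay":0,"az":0,"dx":0,"dy":0,"dz":2,"claw":1},{"ax":0,"ay":0,"az":0,"dx":0,"dy":0,"dz":1.7,"claw":1},{"ax":0,"ay":0,"az":0,"dx":0,"dy":0,"dz":0,"claw":1},{"ax":0,"ay":0,"az":0,"dx":0,"dy":0,"dz":0,"claw":1}]'
```

```text
time_s: 10.7
position: [632.5, -314.7, 30.3]
orientation: [3.138, -0.005, -0.0]
contact_force: [0.4, -0.3, 1.0]
gripper_width: 1.001
```

```bash
python3 -m jog '[{"ax":0.003,"ay":-0.005,"az":0,"dx":-0.15,"dy":0,"dz":1.3,"claw":1},{"ax":0,"ay":0,"az":0,"dx":0,"dy":0,"dz":0,"claw":1},{"ax":0,"ay":0,"az":0,"dx":0,"dy":0,"dz":0,"claw":1}]'; python3 - <<'E'
from h import *
cv2.imwrite('pics/w12.png',capture('wrist'))
E
```

```text
time_s: 11.0
position: [631.5, -315.0, 17.5]
orientation: [3.14, -0.002, 0.0]
contact_force: [-0.2, 0.3, 0.7]
gripper_width: 1.0
```

View pics/w12.png

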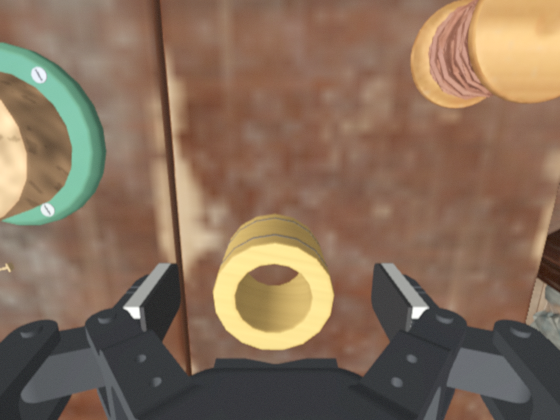

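The ring is centred between the fingers, with its top at (274,292). Closing the jaws.

```bash
python3 -m jog '[{"ax":0,"ay":0,"az":0,"dx":0,"dy":0,"dz":0,"claw":0},{"ax":0,"ay":0,"az":0,"dx":0,"dy":0,"dz":0,"claw":0},{"ax":0,"ay":0,"az":0,"dx":0,"dy":0,"dz":0,"claw":0},{"ax":0,"ay":0,"az":0,"dx":0,"dy":0,"dz":0,"claw":0},{"ax":0,"ay":0,"az":0,"dx":0,"dy":0,"dz":0,"claw":0},{"ax":0,"ay":0,"az":0,"dx":0,"dy":0,"dz":0,"claw":0},{"ax":0,"ay":0,"az":0,"dx":0,"dy":0,"dz":0,"claw":0},{"ax":0,"ay":0,"az":0,"dx":0,"dy":0,"dz":0,"claw":0}]'; python3 -m jog '[{"ax":0,"ay":0,"az":0,"dx":0,"dy":0,"dz":-1,"claw":0},{"ax":0,"ay":0,"az":0,"dx":0,"dy":0,"dz":-1,"claw":0},{"ax":0,"ay":0,"az":0,"dx":0,"dy":0,"dz":0,"claw":0}]'; python3 - <<'E'
from h import *
cv2.imwrite('pics/w13.png',capture('wrist'))
E
```

```text
time_s: 11.85
position: [631.6, -315.1, 18.8]
orientation: [3.14, -0.002, 0.0]
contact_force: [0.4, -0.3, 0.5]
gripper_width: 0.539
time_s: 12.15
position: [631.2, -314.9, 39.8]
orientation: [3.14, -0.001, 0.0]
contact_force: [-0.2, -0.2, -3.9]
gripper_width: 0.539
```

View pics/w13.png

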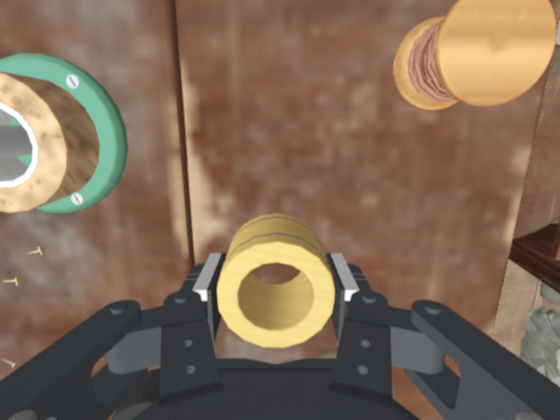

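The ring is held: the load reads 3.9 N, which matches 370 g. Lifting and carrying it to the post.

```bash
python3 -m jog '[{"ax":0,"ay":0,"az":0,"dx":0,"dy":0,"dz":-2.5,"claw":0},{"ax":0,"ay":0,"az":0,"dx":0,"dy":0,"dz":-3.5,"claw":0},{"ax":0,"ay":0,"az":0,"dx":0,"dy":0,"dz":-2,"claw":0},{"ax":0,"ay":0,"az":0,"dx":-2,"dy":-1,"dz":0,"claw":0},{"ax":0,"ay":0,"az":0,"dx":-3,"dy":-1.5,"dz":0,"claw":0},{"ax":0,"ay":0,"az":0,"dx":-3,"dy":-1.5,"dz":0,"claw":0},{"ax":0,"ay":0,"az":0,"dx":-2,"dy":-1,"dz":0,"claw":0},{"ax":0,"ay":0,"az":0,"dx":0,"dy":0,"dz":0,"claw":0},{"ax":0,"ay":0,"az":0,"dx":0,"dy":0,"dz":0,"claw":0}]'; python3 - <<'E'
from h import *
s=env.get_state();print(s['position'].round(1),s['orientation'].round(4))
c=get_calibration('wrist');print('tip',proj(c,(512.8,-257.2,56)))
cv2.imwrite('pics/w14.png',capture('wrist'))
E
```

```text
time_s: 13.1
position: [526.5, -262.3, 121.4]
orientation: [3.141, 0.0, 0.0]
contact_force: [0.6, -0.4, -3.9]
gripper_width: 0.539
[ 526.5 -262.3  121.4] [3.1414e+00 5.0000e-04 0.0000e+00]
tip [254.86331468 218.89559347]
```

View pics/w14.png

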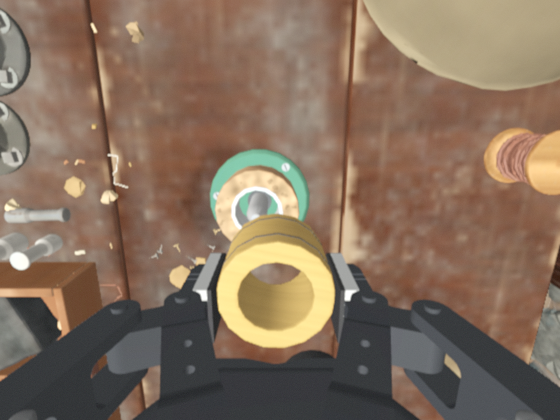

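```bash
python3 -m jog '[{"ax":0,"ay":0,"az":0,"dx":-0.7,"dy":-0.25,"dz":1,"claw":0},{"ax":0,"ay":0,"az":0,"dx":-0.55,"dy":-0.2,"dz":1,"claw":0},{"ax":0,"ay":0,"az":0,"dx":0,"dy":0,"dz":0.5,"claw":0},{"ax":0,"ay":0,"az":0,"dx":0,"dy":0,"dz":0,"claw":0},{"ax":0,"ay":0,"az":0,"dx":0,"dy":0,"dz":0,"claw":0}]'; python3 - <<'E'
from h import *
s=env.get_state();print(s['position'].round(1),s['orientation'].round(4))
c=get_calibration('wrist');print('tip',proj(c,(512.8,-257.2,56)))
cv2.imwrite('pics/w15.png',capture('wrist'))
E
```

```text
time_s: 13.65
position: [516.5, -259.3, 94.6]
orientation: [3.14, -0.001, 0.0]
contact_force: [0.1, -0.5, -3.4]
gripper_width: 0.541
[ 516.5 -259.3   94.6] [ 3.1404e+00 -1.1000e-03  2.0000e-04]
tip [269.38162182 237.74703211]
```

View pics/w15.png

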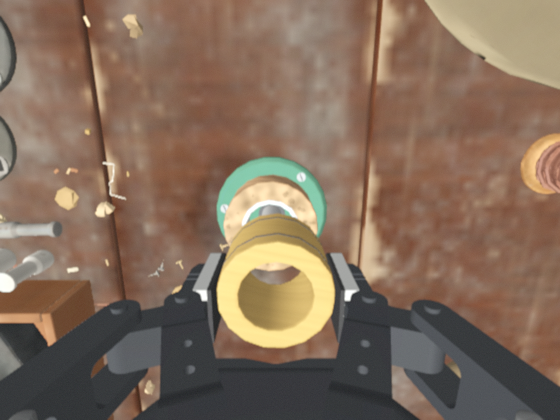

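```bash
python3 -m jog '[{"ax":0,"ay":0,"az":0,"dx":-0.35,"dy":-0.2,"dz":0.4,"claw":0},{"ax":0,"ay":0,"az":0,"dx":0,"dy":0,"dz":0.4,"claw":0},{"ax":0,"ay":0,"az":0,"dx":0,"dy":0,"dz":0,"claw":0},{"ax":0,"ay":0,"az":0,"dx":0,"dy":0,"dz":0,"claw":0}]'; python3 - <<'E'
from h import *
s=env.get_state();print(s['position'].round(1),s['orientation'].round(4))
c=get_calibration('wrist');print('tip',proj(c,(512.8,-257.2,56)))
cv2.imwrite('pics/w16.png',capture('wrist'))
E
```

```text
time_s: 14.1
position: [513.2, -257.4, 86.5]
orientation: [3.14, -0.002, 0.0]
contact_force: [-0.2, -0.3, -4.3]
gripper_width: 0.538
[ 513.2 -257.4   86.5] [ 3.1397e+00 -2.2000e-03  3.0000e-04]
tip [274.94607636 246.18807668]
```

View pics/w16.png

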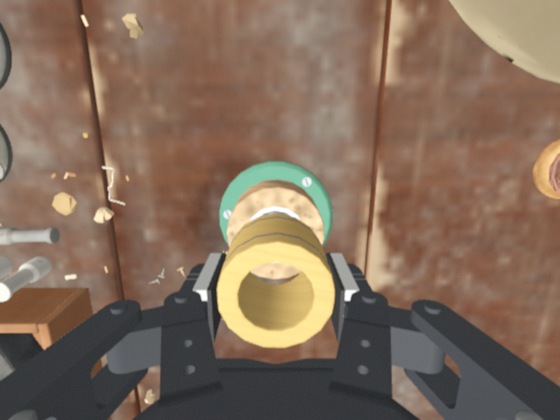

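```bash
python3 -m jog '[{"ax":0,"ay":0,"az":0,"dx":0,"dy":0,"dz":0.8,"claw":0},{"ax":0,"ay":0,"az":0,"dx":0,"dy":0,"dz":0.8,"claw":0},{"ax":0,"ay":0,"az":0,"dx":0,"dy":0,"dz":0,"claw":0}]'; python3 - <<'E'
from h import *
cv2.imwrite('pics/w17.png',capture('wrist'))
E
```

```text
time_s: 14.45
position: [513.4, -257.5, 69.4]
orientation: [3.139, -0.003, 0.0]
contact_force: [-0.7, -0.4, -3.4]
gripper_width: 0.54
```

View pics/w17.png

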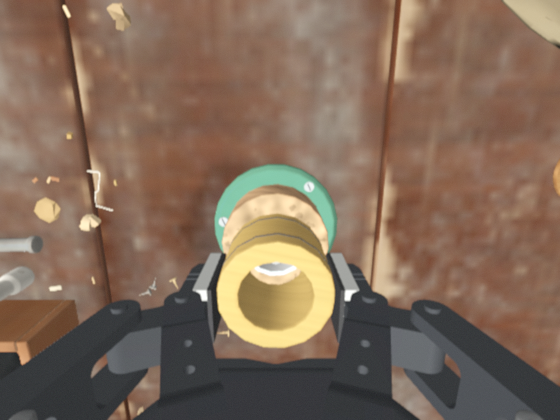

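```bash
python3 -m jog '[{"ax":0.002,"ay":-0.003,"az":0,"dx":0,"dy":0,"dz":0.5,"claw":0},{"ax":0,"ay":0,"az":0,"dx":0,"dy":0,"dz":0.5,"claw":0},{"ax":0,"ay":0,"az":0,"dx":0,"dy":0,"dz":0,"claw":0}]'; python3 - <<'E'
from h import *
cv2.imwrite('pics/w18.png',capture('wrist'))
E
```

```text
time_s: 14.8
position: [513.7, -257.7, 58.9]
orientation: [3.141, 0.0, 0.0]
contact_force: [-0.3, 0.7, -3.4]
gripper_width: 0.541
```

View pics/w18.png

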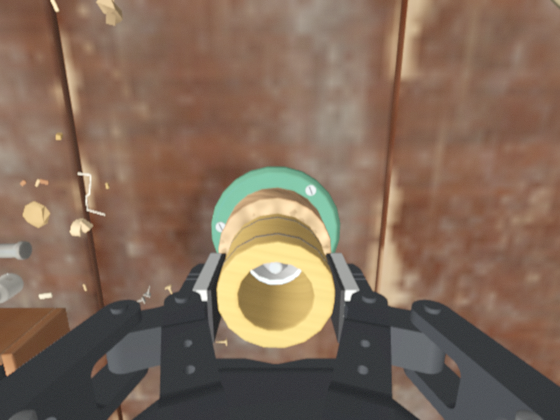

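The post tip shows inside the ring at (276,268). Lowering in small steps and watching the load.

```bash
python3 -m jog '[{"ax":0,"ay":0,"az":0,"dx":0,"dy":0,"dz":0.3,"claw":0},{"ax":0,"ay":0,"az":0,"dx":0,"dy":0,"dz":0,"claw":0}]'; python3 -m jog '[{"ax":0,"ay":0,"az":0,"dx":0,"dy":0,"dz":0.1,"claw":0},{"ax":0,"ay":0,"az":0,"dx":0,"dy":0,"dz":0,"claw":0}]'
```

```text
time_s: 15.05
position: [513.9, -257.8, 56.2]
orientation: [3.141, -0.0, 0.0]
contact_force: [-0.3, 0.1, -3.4]
gripper_width: 0.544
time_s: 15.25
position: [514.0, -257.8, 55.2]
orientation: [3.141, -0.001, 0.0]
contact_force: [-0.2, -0.2, -3.9]
gripper_width: 0.542
```

```bash
python3 -m jog '[{"ax":0,"ay":0,"az":0,"dx":0,"dy":0,"dz":0.1,"claw":0},{"ax":0,"ay":0,"az":0,"dx":0,"dy":0,"dz":0,"claw":0}]'; python3 -m jog '[{"ax":0,"ay":0,"az":0,"dx":0,"dy":0,"dz":0.08,"claw":0},{"ax":0,"ay":0,"az":0,"dx":0,"dy":0,"dz":0,"claw":0}]'
```

```text
time_s: 15.45
position: [514.1, -257.9, 54.9]
orientation: [3.14, -0.001, 0.0]
contact_force: [-0.2, -0.2, -4.3]
gripper_width: 0.538
time_s: 15.65
position: [514.3, -258.0, 54.8]
orientation: [3.14, -0.002, 0.0]
contact_force: [-0.2, -0.6, -3.4]
gripper_width: 0.54
```

```bash
python3 -m jog '[{"ax":0,"ay":0,"az":0,"dx":-0.1,"dy":-0.05,"dz":0.12,"claw":0},{"ax":0,"ay":0,"az":0,"dx":0,"dy":0,"dz":0,"claw":0}]'; python3 -m jog '[{"ax":0,"ay":0,"az":0,"dx":0,"dy":0,"dz":0.1,"claw":0},{"ax":0,"ay":0,"az":0,"dx":0,"dy":0,"dz":0,"claw":0}]'
```

```text
time_s: 15.85
position: [514.4, -258.1, 55.0]
orientation: [3.138, -0.005, 0.0]
contact_force: [0.2, -0.2, -5.4]
gripper_width: 0.538
time_s: 16.05
position: [514.5, -258.2, 54.9]
orientation: [3.137, -0.006, 0.0]
contact_force: [-0.0, 0.1, -3.5]
gripper_width: 0.539
```

```bash
python3 - <<'E'
from h import *
a=capture('wrist');b=capture('side')
cv2.imwrite('pics/w19.png',np.hstack([a[160:400,150:410].repeat(2,0).repeat(2,1)[:480,:400] if 0 else cv2.resize(a[180:380,170:390],(396,360)),cv2.resize(b[130:290,230:410],(396,352))[:352] if 0 else cv2.resize(b[130:293,230:410],(396,360))]))
E
```

```text
(no output)
```

View pics/w19.png

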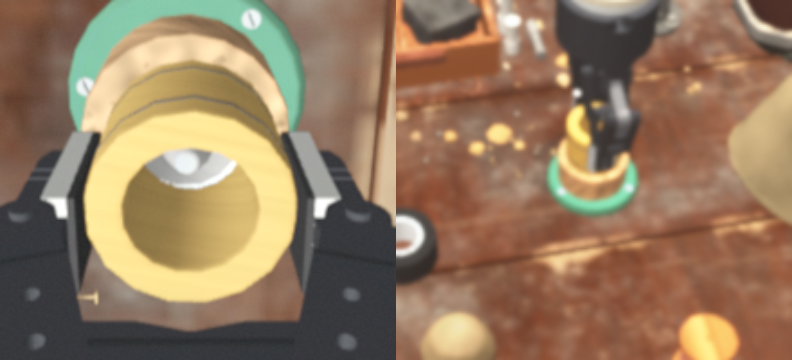

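The ring is over the post and close to the cork, but I can't judge the gap from these crops. A slightly bigger step will show whether it has touched.

```bash
python3 -m jog '[{"ax":0.004,"ay":-0.005,"az":0,"dx":0,"dy":0,"dz":0.2,"claw":0}]'; python3 -m jog '[{"ax":0,"ay":0,"az":0,"dx":0,"dy":0,"dz":0,"claw":0}]'
```

```text
time_s: 16.25
position: [514.7, -258.3, 54.5]
orientation: [3.141, -0.002, 0.001]
contact_force: [-11.2, 6.7, 47.3]
gripper_width: 0.542
time_s: 16.35
position: [514.8, -258.3, 55.0]
orientation: [3.141, -0.002, 0.001]
contact_force: [-0.2, 1.0, -4.5]
gripper_width: 0.538
```

A 2 mm push was met by +47 N, so the ring is already resting on the cork. Releasing.

```bash
python3 -m jog '[{"ax":0,"ay":0,"az":0,"dx":0,"dy":0,"dz":0,"claw":1},{"ax":0,"ay":0,"az":0,"dx":0,"dy":0,"dz":0,"claw":1},{"ax":0,"ay":0,"az":0,"dx":0,"dy":0,"dz":0,"claw":1},{"ax":0,"ay":0,"az":0,"dx":0,"dy":0,"dz":0,"claw":1},{"ax":0,"ay":0,"az":0,"dx":0,"dy":0,"dz":0,"claw":1},{"ax":0,"ay":0,"az":0,"dx":0,"dy":0,"dz":0,"claw":1}]'; python3 - <<'E'
from h import *
cv2.imwrite('pics/w20.png',capture('wrist'))
E
```

```text
time_s: 16.95
position: [515.0, -258.5, 54.1]
orientation: [3.141, -0.002, 0.001]
contact_force: [0.2, 0.4, 0.3]
gripper_width: 0.998
```

View pics/w20.png

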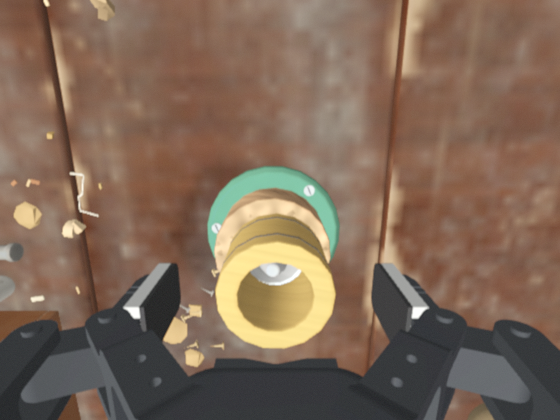

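The ring stands upright and free between the open fingers, round the post. Withdrawing upward, then moving aside for a final look.

```bash
python3 -m jog '[{"ax":0,"ay":0,"az":0,"dx":0,"dy":0,"dz":-2,"claw":1},{"ax":0,"ay":0,"az":0,"dx":0,"dy":0,"dz":-4,"claw":1},{"ax":0,"ay":0,"az":0,"dx":0,"dy":0,"dz":-4,"claw":1},{"ax":0,"ay":0,"az":0,"dx":0,"dy":0,"dz":-3,"claw":1},{"ax":0,"ay":0,"az":0,"dx":-1,"dy":3,"dz":0,"claw":1},{"ax":0,"ay":0,"az":0,"dx":-2,"dy":4,"dz":0,"claw":1},{"ax":0,"ay":0,"az":0,"dx":-2,"dy":4,"dz":0,"claw":1},{"ax":0,"ay":0,"az":0,"dx":-1,"dy":4,"dz":0,"claw":1},{"ax":0,"ay":0,"az":0,"dx":0,"dy":3,"dz":0,"claw":1},{"ax":0,"ay":0,"az":0,"dx":0,"dy":0,"dz":0,"claw":1},{"ax":0,"ay":0,"az":0,"dx":0,"dy":0,"dz":0,"claw":1}]'; python3 - <<'E'
from h import *
a=capture('top');b=capture('side')
cv2.imwrite('pics/f.png',np.hstack([cv2.resize(a[155:285,200:370],(400,306)),cv2.resize(b[130:278,200:393],(400,306))]))
ct,cs=get_calibration('top'),get_calibration('side')
for n,im,c in (('top',a,ct),('side',b,cs)):
    hsv=cv2.cvtColor(im,cv2.COLOR_BGR2HSV); x,y=(200,155) if n=='top' else (200,130)
    print(n,'ring top px for post axis',proj(c,(513,-257,76)),'stand',proj(c,(513,-257,8)),'rub',proj(c,(560,-429,28)))
E
```

```text
time_s: 18.1
position: [452.3, -444.2, 189.8]
orientation: [3.14, -0.002, 0.003]
contact_force: [1.5, 0.2, -0.7]
gripper_width: 1.001
top ring top px for post axis [240.63165387 231.58474548] stand [244.17642412 233.23956207] rub [323.60109382 209.16047199]
side ring top px for post axis [319.97083941 183.83687373] stand [317.51981063 207.57115681] rub [231.10516627 234.82515909]
```

View pics/f.png

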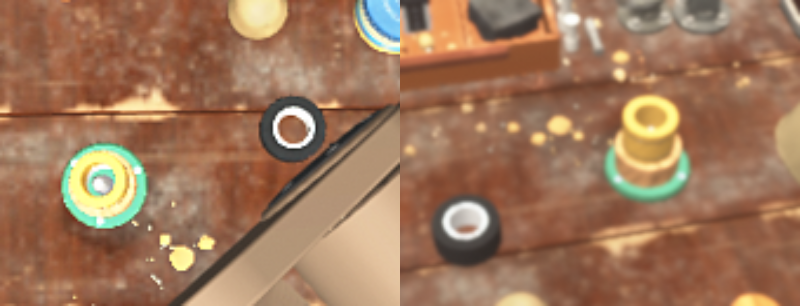

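The side view shows the ring flat on the cork and the cork flat on the plate, with the ring top at about (320,186) against a predicted (320,184). The black wheel is unmoved and the arm is clear. Handing in.

```bash
python3 -c "
from plant import env, job_done
s=env.get_state();print(s['time_s'],s['qd'].round(3),s['contact_force'].round(1));print(job_done())"
```

```text
18.2 [ 0.013 -0.008  0.003  0.003  0.004  0.002] [-0.3 -1.4  0.6]
the job is handed in; nothing more can be done
None
```

The cork wheel lies flat on the green plate round the post, and the brass ring weight rests flat on the cork round the same post. I lowered both in the grip, released them where they rested, and handed the job in at 18.2 s of the 42 s allowed; no verdict was reported.

**Last checks:**
- **Side view:** the stack stands upright. The ring's top is about 2 px from where it should be for the post's axis.
- **Top view:** the ring's top is about 3 px, roughly 5 mm, to the −y side of the post's axis. That is within the hole's play and the 13 mm limit.
- **Everything else:** the black wheel shows no visible shift, and the gripper is open and well clear of everything.

**Forces:** while setting the ring down, the steady force reading did not show when it touched. I pushed about 2 mm further to be sure, which gave a brief 47 N reading at the wrist, pressing the ring onto the cork through the fingers. That is under the 120 N wrist limit. It exceeds 40 N, but that limit is for the arm or the gripper's body, which were clear of everything.

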